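# Press the hand hardness gauge on a plied-up test ring

## Robot

A 6-joint arm with a two-finger parallel gripper is mounted at the origin on a cart in front of the work surface, level with it; the furniture and walls round the work are solid. World frame = base frame: x ahead of the robot, y to its left, z up, the work surface at z = 0. Lengths are in m, angles in rad, forces in N, time in s.
With the tool pointing down it reaches from about 0.375 to 0.9 m from the base axis. Payload 3.1 kg.
Tool frame: the origin (TCP) lies at the very end of the fingers, on their centre line; the grasp point (between the pads) lies 19 mm behind it; z points along the fingers, y is the line along which they close (so a half turn about z gives the same grasp; the last joint's range is limited). The gripper opens to 87 mm and grips with 3 to 60 N. Pads are 19 mm wide; open, the fingers measure 117 mm over their backs; the gripper's body (75 mm by 190 mm) begins 51 mm behind the grasp point.
Start: joints at [-1.292, 0.527, 1.433, -0, 1.181, -0.178], TCP at [0.276, -0.561, 0.223] pointing down, gripper open.
Joint ranges: [-3.08, 3.08], [-0.75, 2.2], [0.22, 2.44], [-1.43, 4.57], [0, 2.65], [-2.85, 2.85]. Speed limits (rad/s): [2.79, 2.79, 3.14, 3.14, 3.14, 3.14].

## Interface

Orientations are given as a unit quaternion [x, y, z, w].
In Python, from rig import robot gives the robot as it stands. The module is installed in compiled form; this text tells all that it offers.
- The arm moves only by the tool servo_tool, never from a script. Its argument "rows" is one flat list of numbers, 5 for each row, row after row: the closure, from -1 (fully open) to 1 (shut), so that 0 is half open, then the shift along the tool's x, y, z in m, then the turn about the tool's z in degrees. A call has 1 to 5 rows; each row shifts and turns the commanded pose from where the row before left it, along the tool's axes as they then stand; what a row does not reach is not made up. A row lasts 1/12 s, in which the tool goes at most 41.7 mm and 7.16 degrees, less where a joint would pass 70% of its speed; a pose out of reach is approached as far as the arm can. A call with a gripper value outside its range is refused whole. The fingers move at their own pace and stop on an object; "newtons" is the grip in N (left out, the last holds). Time passes only in rows, so rows that do not move let the fingers close. It gives the time, the measured TCP pose, the force, the opening and the grip force at its end, in the units of the state.
- robot.get_obs(): the state, without advancing time (a new reading comes with each control period).
- robot.camera(name): name is "scene" or "top" or "wrist"; returns a dict with "pixels" (400x640x3 uint8, red, green, blue), "intrinsics" (3x3 intrinsics, pixels), "rvec" (rotation vector, rad) and "tvec" (3), from world to camera coordinates, as OpenCV has them; the wrist camera has in their place "mount" (4x4, takes a point from camera to tool coordinates, whose origin is the TCP and whose axes are the flange's). Camera axes: x right, y down, z forward; pixel columns grow to the right and rows downward; lengths in m; the calibration is good to about 2 mm. A picture is of the moment at which its call begins: read the wrist's pose just before it. There is no depth.
- robot.hand_in(): hands the job in; it is judged then, once.
Trained networks look in a picture, given as the dict that the camera call returned (one of the last four; its "shot" number tells which), for a name from the list of things; names that differ only in an ending like _2 or _b are one class to them, and where a whole thing is asked for, a point or a joint stands for the part that bears it (a point fixed in the world has none). Each returns a list of dicts, best first, with "score" (0 to 1); they miss things now and then, are a little off and sometimes report something else, mostly with a low value. They report only what shows in the picture. A call takes as long as a camera call. They do not tell look-alikes from the thing itself.
- robot.spot_in(picture, query): "at" ([x, y, z] in m, in world coordinates, good to about 4 mm: the middle of the surface that is visible of it).
- robot.outline_of(picture, query): "region" (400x640 bool, what is visible of it).
- robot.place_of(picture, query): "at" ([x, y, z] in m, in world coordinates, good to about 4 mm: a listed point, or the origin of a listed thing).
The state is a dict: "time": time; "q": joint angles; "joint_velocities": joint speeds; "joint_torque": joint torques, N m; "position": TCP position; "tool_rot": TCP orientation; "ft_force": force on the tool from outside, world axes, zero at the start; "moment": the same for the moment, N m; "grip_width": finger opening in m; "grip_force": force on a finger pad.
Only numpy, scipy, OpenCV 4.12 (cv2) and the standard library are available. Lean on these libraries where they do the work, as an engineer would, in place of code of your own. Each camera call takes 0.05 s, during which the arm holds its last target. There are 200 camera calls.

## Task

Make ready a rubber hardness check: thread the plain aluminium spacer ring (the narrower, taller one) down the stand's post, fully home on the foot, and let go of it; then thread the wider white test ring, with its marked spot facing up, down on top of it until it lies flat, and let go of it. Then take the hand gauge out of its holder and, keeping it upright, set its tip inside the marked circle and press gently until the spring plunger is about half-way in. Finish while still holding it there, and leave the other things on the bench alone.

Things in the scene. Friction and masses are not known exactly. Their poses are not given: they have to be found in the camera images.
- stand: test stand, fixed to the bench: a round grey foot 90 mm across and 10 mm high with an upright steel post 18 mm in diameter in its centre. Origin at the centre of the foot's underside, on the post's axis, z up. The post's top is 50 mm above the bench (its last 8 mm taper to 9 mm); the two rings together reach 52 mm, just above the post
- spacer_mid (a point): centre (half-way up) of the spacer: a loose plain aluminium ring, 50 mm outside diameter, bore 21 mm, 24 mm high, 90 g, lying flat on the bench; z along its axis, up
- test_ring_mid (a point): centre (half-way up) of the test ring: a loose white rubber-like (rigid) ring, 58 mm outside diameter, bore 21 mm, 18 mm high, 50 g, lying flat on the bench with its marked face up; z along its axis, up
- mark (a point): centre of the marked circle on the test ring's upper face: a thin dark circle 12 mm in diameter with a centre dot, 19.5 mm from the ring's axis, midway across the face; moves with the ring
- holder: gauge holder, fixed to the bench: a grey block 64x64x45 mm with an upright hole 19 mm in diameter through its centre. Origin at the centre of its underside, z up
- gauge_mid (a point): centre of the hand gauge's grip: a loose upright square aluminium bar 26x26 mm, 84 mm tall plus a 3.5 mm black cap, faces square to the point's x and y, z up the gauge; 160 g. It stands in the holder: the bar's end, 42 mm below this point, rests on the holder's top, its round nose (16 mm wide, 22 mm long) and plunger hang in the hole. Plunger out, the tip is 74 mm straight below this point
- tip (a point): lowest point of the gauge's spring plunger, a round-ended steel pin 6 mm in diameter on the gauge's axis, sticking 10 mm out of the nose, 32 mm below the lower end of the grip
- plunger (a joint): how far the gauge's plunger is pushed in, m: 0 is fully out, 0.008 fully in, so 0.004 is half-way. Spring: 0.7 N to start, 0.7 N more for each mm (about 3.5 N half-way)
- petri: clear round open dish with kernels, 68 mm across and 14 mm high, loose; bystander; origin at the centre of its underside
- dish: round aluminium dish with lid, 61 mm across and 26 mm high, loose; bystander; origin at the centre of its underside
- eraser: small eraser in a card sleeve, 21x44x12 mm, loose; bystander; origin at the centre of its underside
- vial: capped sample vial, 33 mm across and 78 mm high, loose; bystander; origin at the centre of its underside
Mind the look-alikes: they are no part of the job. Leave any red or turquoise look-alike of the part that bears test_ring_mid alone.

How it is judged:
On the way, in this order (a step that is already met when the one before it is completed fails the run):
1. the spacer is fully home on the stand's foot, let go (z of spacer in the frame of stand between 0.007 and 0.012 m and horizontal distance between spacer and stand below 0.004 m and angle between spacer's own z axis and vertical below 0.06 rad and contact force between the fingers and spacer below 0.1 N), for 0.2 s.
2. the test ring lies flat on the spacer, let go (z of spacer in the frame of stand between 0.007 and 0.012 m and horizontal distance between each of spacer, test_ring and stand below 0.004 m and angle between each of spacer, test_ring's own z axis and vertical below 0.06 rad and z of test_ring in the frame of stand between 0.031 and 0.036 m and contact force between the fingers and test_ring below 0.1 N), for 0.2 s.
At the end, for the whole second after the job is handed in: Both rings home on the post (2 mm in height, 4 mm off axis, 0.06 rad) and not touched by the fingers; gauge held by the fingers alone, upright within 0.12 rad, tip within 6 mm of the mark's centre, plunger in by 1.5 to 6.5 mm, pressing the test ring with 0.8 to 9 N (all of step 2 and contact force between the fingers and spacer below 0.1 N and horizontal distance between tip and mark below 0.006 m and distance between tip and mark below 0.008 m and angle between gauge_mid's own z axis and vertical below 0.12 rad and z of gauge_mid in the frame of stand above 0.1 m and value of joint plunger between 0.0015 and 0.0065 m and contact force between gauge and test_ring between 0.8 and 9 N and contact force between the fingers and gauge above 1 N and contact force between gauge and holder below 0.05 N and contact force between gauge and stand below 0.05 N); the arm keeps its last pose, push and grip.
It fails at once if the gauge was pressed hard on the test ring (over 20 N) (contact force between gauge and test_ring above 20 N).
It fails at once if a bystander was moved by more than 30 mm (distance of any of petri, dish, eraser, vial from where it was at the start of the episode above 0.03 m).
It also fails if it takes over 64 s, if anything falls off the work surface, if the arm or the gripper's body presses on something with over 40 N, if the wrist force passes 120 N, or if a joint passes its speed limit or range.

## Working session

There is one attempt and no reset: what is moved stays moved. The work goes in short steps, Python scripts to look and compute and a tool call to move; the robot and the scene stay as the last step left them, time stands still between calls to the robot, and variables do not carry over. Pictures are saved under pics/ and viewed, at most 12 in all, crops included, and the job is handed in when it is done.

Besides the shell and the picture viewer there is one more tool, called after "Emit:" by a JSON object that holds its "fn" and its "kwargs", one argument or row to a line. servo_tool: Moves the arm, as the interface text tells. Its arguments: {"type":"object","properties":{"rows":{"type":"array","items":{"type":"number"}},"newtons":{"type":"number"}},"required":["rows"]}

```bash
mkdir -p pics; cat > h.py <<'E'
import numpy as np, cv2
from rig import robot
def save(p,n): cv2.imwrite('pics/'+n,cv2.cvtColor(p['pixels'],cv2.COLOR_RGB2BGR))
def ray(p,u,v,z):
    K=np.array(p['intrinsics']);R=cv2.Rodrigues(np.array(p['rvec'],float))[0];t=np.array(p['tvec'],float).ravel()
    d=R.T@np.linalg.inv(K)@[u,v,1];c=-R.T@t
    return c+d*(z-c[2])/d[2]
def proj(p,X): return cv2.projectPoints(np.array(X,float).reshape(-1,3),np.array(p['rvec'],float),np.array(p['tvec'],float),np.array(p['intrinsics'],float),None)[0].reshape(-1,2)
E
python3 - <<'E'
from h import *
np.set_printoptions(precision=4,suppress=True)
o=robot.get_obs();print(o['time'],o['position'],o['tool_rot'],o['grip_width'])
for c in('top','scene'):
    p=robot.camera(c);save(p,c+'1.png')
    for q in('stand','spacer_mid','test_ring_mid','mark','holder','gauge_mid','petri','dish','eraser','vial'):
        print(c,q,[(np.round(d['at'],4),round(d['score'],2)) for d in robot.place_of(p,q)[:4]])
E
```

```text
0.0 [ 0.2761 -0.5599  0.2216] [ 0.9739  0.2269 -0.0001 -0.0011] 0.08705476612935645
top stand [(array([ 0.4726,  0.0319, -0.0002]), 0.66)]
top spacer_mid [(array([ 0.476 , -0.336 ,  0.0141]), 0.67)]
top test_ring_mid [(array([ 0.3414, -0.2675,  0.0115]), 0.81), (array([ 0.4223, -0.2011,  0.0058]), 0.76), (array([ 0.3755, -0.3748,  0.0068]), 0.67), (array([ 0.518 , -0.1553,  0.0077]), 0.62)]
top mark [(array([ 0.5105, -0.1355,  0.0169]), 0.84), (array([ 0.3549, -0.374 ,  0.0195]), 0.77), (array([ 0.3235, -0.2666,  0.0157]), 0.58), (array([ 0.4421, -0.1949,  0.0136]), 0.56)]
top holder [(array([0.4451, 0.233 , 0.0032]), 0.85)]
top gauge_mid [(array([0.4403, 0.235 , 0.0889]), 0.69), (array([ 0.6806,  0.2134, -0.0005]), 0.69)]
top petri [(array([ 0.6527,  0.0939, -0.0038]), 0.95)]
top dish [(array([ 0.6448, -0.2605, -0.0001]), 0.9), (array([ 0.516 , -0.1572,  0.0098]), 0.62)]
top eraser [(array([ 0.511 , -0.1392,  0.0187]), 0.43)]
top vial [(array([0.6837, 0.2161, 0.0025]), 0.45)]
scene stand [(array([0.4775, 0.0287, 0.0024]), 0.64)]
scene spacer_mid []
scene test_ring_mid [(array([ 0.3683, -0.3737,  0.009 ]), 0.83), (array([ 0.341 , -0.2681,  0.0099]), 0.7), (array([ 0.439 ,  0.2357, -0.0038]), 0.42)]
scene mark [(array([ 0.3571, -0.3768,  0.0228]), 0.66), (array([ 0.3258, -0.2659,  0.0178]), 0.56)]
scene holder []
scene gauge_mid [(array([0.4461, 0.2344, 0.0915]), 0.59)]
scene petri []
scene dish [(array([ 0.6396, -0.2569, -0.    ]), 0.52)]
scene eraser [(array([ 0.6205, -0.0704,  0.0012]), 0.42)]
scene vial [(array([ 0.6852,  0.206 , -0.0009]), 0.89)]
```

View pics/top1.png

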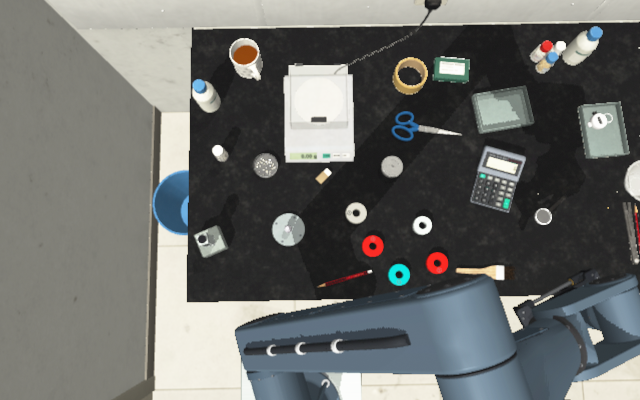

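View pics/scene1.png

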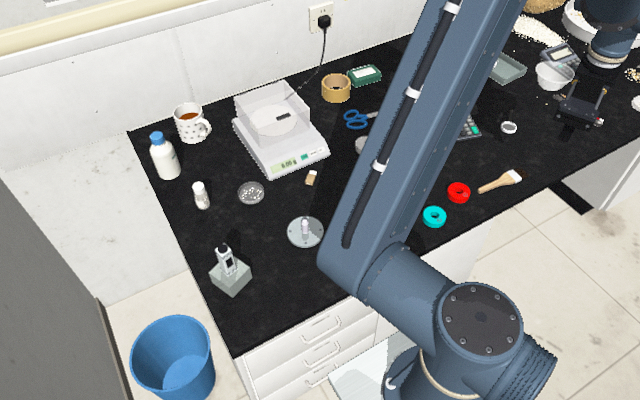

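The top view shows the off-white, wider marked ring at (356,213), and the smaller, brighter spacer at (422,226). The red rings are at (372,246) and (437,263), the turquoise one at (399,275), the stand at (289,230) and the gauge in its holder at (210,242). The scene view agrees for the stand and holder; the arm hides both rings. I'll move over the spacer.

Emit:
{"fn": "servo_tool", "kwargs": {
  "rows": [-1,0.035,-0.014,0,0,-1,0.035,-0.014,0,0,-1,0.035,-0.014,0,0,-1,0.035,-0.014,0,0,-1,0.035,-0.014,0,0]
}}

```text
time: 1.52
position: [0.4031, -0.4192, 0.2226]
tool_rot: [0.974, 0.227, 0.0, 0.0]
ft_force: [0.6, -0.5, -0.3]
grip_width: 0.087
grip_force: 0.0
```

Emit:
{"fn": "servo_tool", "kwargs": {
  "rows": [-1,0.035,-0.014,0.01,0,-1,0.035,-0.014,0.01,0,-1,0.033,-0.014,0.01,0,-1,0,0,0,0]
}}

```text
time: 1.85
position: [0.4785, -0.3308, 0.1907]
tool_rot: [0.973, 0.23, 0.0, -0.003]
ft_force: [-1.1, 0.7, 0.4]
grip_width: 0.0873
grip_force: 0.0
```

```bash
cat >> h.py <<'E'
from scipy.spatial.transform import Rotation as Ro
np.set_printoptions(precision=4,suppress=True)
def wrist(n=None):
    o=robot.get_obs();p=robot.camera('wrist')
    T=np.eye(4);T[:3,:3]=Ro.from_quat(o['tool_rot']).as_matrix();T[:3,3]=o['position']
    C=T@np.array(p['mount']);R=C[:3,:3].T
    p2=dict(p);p2['rvec']=cv2.Rodrigues(R)[0];p2['tvec']=-R@C[:3,3]
    if n: save(p,n)
    return o,p,p2
def delta(o,xyz):
    """tool-axis shift to bring TCP to xyz"""
    return Ro.from_quat(o['tool_rot']).as_matrix().T@(np.array(xyz)-o['position'])
def circ(p2,region,z):
    """circle fit of the hull of an outline, mapped on plane z"""
    c=max(cv2.findContours(region.astype(np.uint8),cv2.RETR_EXTERNAL,cv2.CHAIN_APPROX_NONE)[0],key=cv2.contourArea).reshape(-1,2)
    P=np.array([ray(p2,u,v,z)[:2] for u,v in c]);(x,y),r=cv2.minEnclosingCircle(P.astype(np.float32))
    return np.array([x,y,r])
E
python3 - <<'E'
from h import *
o,p,p2=wrist('w1.png');print(o['position'],o['tool_rot'],p['mount'])
for q in('spacer_mid','test_ring_mid','mark'):
    print(q,[(np.round(d['at'],4),round(d['score'],2)) for d in robot.place_of(p,q)[:4]])
for d in robot.outline_of(p,'spacer_mid'): print(d['score'],circ(p2,d['region'],.024),d['region'].sum(),np.argwhere(d['region']).mean(0))
print(proj(p2,[.476,-.336,.024]))
E
```

```text
[ 0.4785 -0.3308  0.1907] [ 0.9732  0.2297  0.     -0.0029] [[ 0.0004 -0.964  -0.2657  0.0729]
 [ 1.      0.0005 -0.     -0.0005]
 [ 0.0002 -0.2657  0.964  -0.1612]
 [ 0.      0.      0.      1.    ]]
spacer_mid [(array([ 0.475 , -0.3366,  0.0145]), 0.63)]
test_ring_mid [(array([ 0.4251, -0.1989,  0.0074]), 0.91), (array([ 0.3719, -0.3772,  0.0069]), 0.83), (array([ 0.5145, -0.1571,  0.0111]), 0.63)]
mark [(array([ 0.3532, -0.3727,  0.0125]), 0.94), (array([ 0.4407, -0.1963,  0.0147]), 0.69), (array([ 0.5108, -0.1416,  0.018 ]), 0.55)]
0.93 [ 0.478  -0.3354  0.0265] 1492 [185.5235 323.5503]
0.43 [ 0.4741 -0.0074  0.039 ] 2866 [36.3074 19.104 ]
[[323.2897 187.2845]]
```

View pics/w1.png

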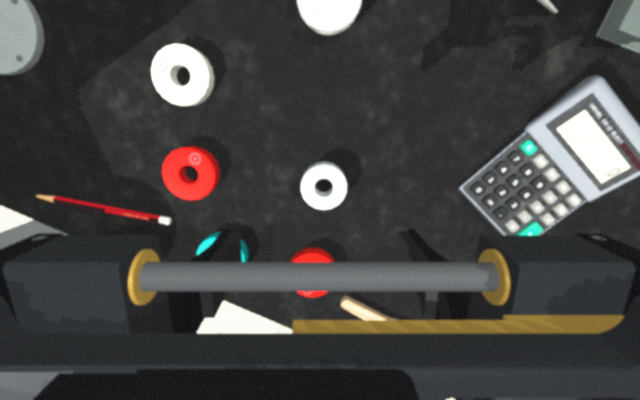

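The wrist view shows the spacer at (324,186), the white test ring at (182,75), and a red ring at (190,172).

```bash
cat >> h.py <<'E'
def cylfit(p2,region,r,z0,z1,guess):
    """axis xy of an upright cylinder whose silhouette's centroid matches the outline's hull"""
    from scipy.optimize import least_squares
    c=max(cv2.findContours(region.astype(np.uint8),cv2.RETR_EXTERNAL,cv2.CHAIN_APPROX_NONE)[0],key=cv2.contourArea)
    h=cv2.convexHull(c);m=cv2.moments(h);cm=np.array([m['m10'],m['m01']])/m['m00']
    a=np.linspace(0,2*np.pi,60)
    def f(x,full=False):
        P=np.vstack([np.c_[x[0]+r*np.cos(a),x[1]+r*np.sin(a),0*a+z] for z in(z0,z1)])
        hh=cv2.convexHull(proj(p2,P).astype(np.float32));n=cv2.moments(hh)
        return n['m00']/m['m00'] if full else np.array([n['m10'],n['m01']])/n['m00']-cm
    s=least_squares(f,guess,x_scale=.01,diff_step=1e-3).x
    return s,f(s,True)
E
python3 - <<'E'
from h import *
o,p,p2=wrist()
d=robot.outline_of(p,'spacer_mid')[0];s,k=cylfit(p2,d['region'],.025,0,.024,[.476,-.336]);print(s,k)
print(o['position'],delta(o,[*s,.005]))
for d in robot.outline_of(p,'test_ring_mid'):
  c=circ(p2,d['region'],.018); print(c,cylfit(p2,d['region'],.029,0,.018,c[:2]))
E
```

```text
[ 0.4765 -0.3361] 1.056679671640737
[ 0.4758 -0.3386  0.193 ] [ 0.0017 -0.0022  0.188 ]
[ 0.3542 -0.2548  0.0272] (array([ 0.3516, -0.2505]), 4.541226098600039)
[ 0.5142 -0.1602  0.0316] (array([ 0.5135, -0.1571]), 1.045556600781473)
[ 0.386 -0.366  0.027] (array([ 0.389 , -0.3644]), 2.8731444954171166)
[ 0.4247 -0.202   0.0318] (array([ 0.4224, -0.1998]), 1.0660788330382744)
```

Emit:
{"fn": "servo_tool", "kwargs": {
  "rows": [-1,0.002,-0.002,0.038,0,-1,0,0,0.038,0,-1,0,0,0.038,0,-1,0,0,0.038,0,-1,0,0,0.02,0]
}}

```text
time: 2.67
position: [0.4749, -0.3341, 0.017]
tool_rot: [0.974, 0.226, -0.001, -0.002]
ft_force: [0.5, -0.5, -1.2]
grip_width: 0.0866
grip_force: 0.0
```

Emit:
{"fn": "servo_tool", "kwargs": {
  "rows": [-1,0,0,0.014,0,-1,0,0,0,0,1,0,0,0,0,1,0,0,0,0,1,0,0,0,0],
  "newtons": 20
}}

```text
time: 3.08
position: [0.4778, -0.3358, 0.0081]
tool_rot: [0.974, 0.227, 0.001, 0.001]
ft_force: [0.4, 0.2, -0.6]
grip_width: 0.0747
grip_force: 0.0
```

Emit:
{"fn": "servo_tool", "kwargs": {
  "rows": [1,0,0,0,0,1,0,0,0,0,1,0,0,0,0]
}}

```text
time: 3.33
position: [0.4774, -0.3349, 0.0074]
tool_rot: [0.974, 0.227, 0.0, 0.001]
ft_force: [-0.2, -0.1, -0.6]
grip_width: 0.0548
grip_force: 0.0
```

Emit:
{"fn": "servo_tool", "kwargs": {
  "rows": [1,0,0,0,0,1,0,0,0,0,1,0,0,-0.02,0,1,0,0,-0.04,0,1,0,0,-0.04,0]
}}

```text
time: 3.75
position: [0.4755, -0.3331, 0.1056]
tool_rot: [0.974, 0.227, -0.002, -0.003]
ft_force: [1.1, -0.6, -0.8]
grip_width: 0.0501
grip_force: 20.0
```

Emit:
{"fn": "servo_tool", "kwargs": {
  "rows": [1,0.016,-0.033,-0.01,0,1,0.016,-0.033,0,0,1,0.016,-0.033,0,0,1,0.016,-0.033,0,0,1,0.016,-0.033,0,0]
}}

```text
time: 4.17
position: [0.4752, -0.1495, 0.1166]
tool_rot: [0.974, 0.227, -0.0, -0.0]
ft_force: [0.1, 0.3, -0.5]
grip_width: 0.05
grip_force: 20.0
```

Emit:
{"fn": "servo_tool", "kwargs": {
  "rows": [1,0.016,-0.033,0,0,1,0.016,-0.033,0,0,1,0.016,-0.033,0,0,1,0,0,0,0,1,0,0,0,0]
}}

```text
time: 4.58
position: [0.4743, -0.039, 0.1164]
tool_rot: [0.973, 0.229, -0.001, -0.0]
ft_force: [0.4, -0.7, -1.0]
grip_width: 0.0498
grip_force: 20.0
```

```bash
python3 - <<'E'
from h import *
o,p,p2=wrist('w2.png');print(o['position'],o['tool_rot'],o['grip_width'],o['grip_force'])
for q in('stand','spacer_mid','test_ring_mid','mark'):
    print(q,[(np.round(d['at'],4),round(d['score'],2)) for d in robot.place_of(p,q)[:4]])
for d in robot.outline_of(p,'stand'): print(cylfit(p2,d['region'],.045,0,.01,[.475,.03]),circ(p2,d['region'],.01))
E
```

```text
[ 0.4743 -0.039   0.1164] [ 0.9734  0.2291 -0.0007 -0.0004] 0.04983969657217257 19.998869381379336
stand [(array([ 0.4726,  0.0304, -0.0014]), 0.68)]
spacer_mid [(array([ 0.4703, -0.0379,  0.1223]), 0.67)]
test_ring_mid [(array([ 0.5148, -0.1594,  0.0113]), 0.58)]
mark [(array([ 0.5122, -0.1391,  0.017 ]), 0.95)]
(array([0.4726, 0.0299]), 1.0456542842152432) [0.4729 0.0297 0.045 ]
```

View pics/w2.png

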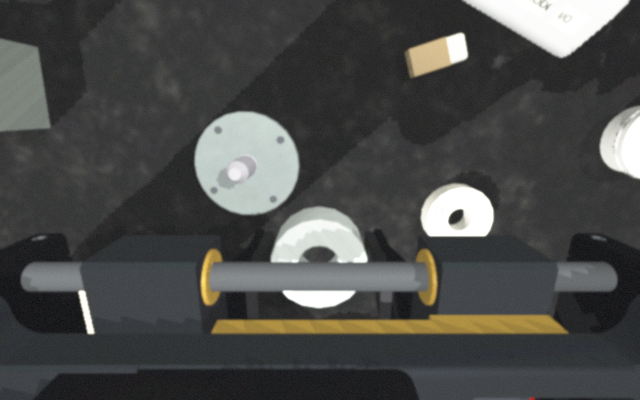

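The stand foot is at (246,162) with its post tip near (238,172). The spacer is held level between the fingers at (318,257), and the test ring is at (457,215). Next I align over the post and lower.

Emit:
{"fn": "servo_tool", "kwargs": {
  "rows": [1,0.015,-0.031,0,0,1,0.0155,-0.0316,0,0,1,0,0,0.03,0,1,0,0,0,0,1,0,0,0,0]
}}

```text
time: 5.3
position: [0.4738, 0.028, 0.0857]
tool_rot: [0.974, 0.227, -0.002, -0.001]
ft_force: [0.2, -1.0, -1.3]
grip_width: 0.0498
grip_force: 20.0
```

Emit:
{"fn": "servo_tool", "kwargs": {
  "rows": [1,0,0,0.015,0,1,0,0,0.015,0,1,0,0,0,0]
}}

```text
time: 5.55
position: [0.4745, 0.027, 0.0559]
tool_rot: [0.974, 0.226, -0.001, -0.0]
ft_force: [-0.2, -0.2, -1.3]
grip_width: 0.0498
grip_force: 20.0
```

```bash
python3 - <<'E'
from h import *
o,p,p2=wrist('w3.png');print(o['position'],o['ft_force'],o['grip_width'],o['grip_force'],delta(o,[.474,.0307,.0185]))
E
```

```text
[0.4745 0.027  0.0559] [-0.2325 -0.2447 -1.2969] 0.04980884530961192 19.99871657928452 [ 0.0012 -0.0035  0.0374]
```

Emit:
{"fn": "servo_tool", "kwargs": {
  "rows": [1,0.001,-0.0035,0,0,1,0,0,0.006,0,1,0,0,0.006,0,1,0,0,0,0]
}}

```text
time: 5.93
position: [0.474, 0.032, 0.0442]
tool_rot: [0.974, 0.227, -0.0, -0.0]
ft_force: [0.7, -0.1, -0.9]
grip_width: 0.05
grip_force: 20.0
```

Emit:
{"fn": "servo_tool", "kwargs": {
  "rows": [1,0,0,0.006,0,1,0,0,0.006,0,1,0,0,0,0]
}}

```text
time: 6.18
position: [0.4736, 0.0321, 0.0315]
tool_rot: [0.974, 0.227, -0.001, -0.0]
ft_force: [0.3, -0.7, -2.2]
grip_width: 0.0498
grip_force: 20.0
```

Emit:
{"fn": "servo_tool", "kwargs": {
  "rows": [1,0,0,0.006,0,1,0,0,0.004,0,1,0,0,0.003,0,1,0,0,0,0]
}}

```text
time: 6.52
position: [0.4738, 0.0321, 0.0188]
tool_rot: [0.974, 0.227, -0.001, -0.0]
ft_force: [-0.6, -0.3, -1.6]
grip_width: 0.0501
grip_force: 20.0
```

Emit:
{"fn": "servo_tool", "kwargs": {
  "rows": [1,0,0,0.001,0,1,0,0,0.001,0,1,0,0,0,0]
}}

```text
time: 6.77
position: [0.4742, 0.032, 0.0175]
tool_rot: [0.974, 0.227, 0.0, 0.0]
ft_force: [0.5, -0.2, -1.4]
grip_width: 0.0502
grip_force: 20.0
```

Emit:
{"fn": "servo_tool", "kwargs": {
  "rows": [1,0,0,0.001,0,1,0,0,0,0,-0.2,0,0,0,0,-1,0,0,0,0,-1,0,0,0,0]
}}

```text
time: 7.18
position: [0.4745, 0.032, 0.0167]
tool_rot: [0.974, 0.227, 0.0, 0.0]
ft_force: [-0.1, 0.3, 0.1]
grip_width: 0.0591
grip_force: 0.0
```

Emit:
{"fn": "servo_tool", "kwargs": {
  "rows": [-1,0,0,0,0,-1,0,0,0,0,-1,0,0,0,0,-1,0,0,0,0]
}}

```text
time: 7.52
position: [0.4742, 0.032, 0.0164]
tool_rot: [0.974, 0.227, -0.0, -0.0]
ft_force: [-0.4, -0.1, 0.6]
grip_width: 0.0827
grip_force: 0.0
```

Emit:
{"fn": "servo_tool", "kwargs": {
  "rows": [-1,0,0,-0.04,0,-1,0,0,-0.04,0,-1,0,0,-0.04,0,-1,0.004,0.036,0,0,-1,0.004,0.036,0,0]
}}

```text
time: 7.93
position: [0.5142, -0.0286, 0.1396]
tool_rot: [0.974, 0.229, 0.002, 0.001]
ft_force: [0.9, -0.3, -0.5]
grip_width: 0.0867
grip_force: 0.0
```

Emit:
{"fn": "servo_tool", "kwargs": {
  "rows": [-1,-0.025,0.02,0,0,-1,-0.025,0.02,0,0,-1,0,0,0,0,-1,0,0,0,0]
}}

```text
time: 8.27
position: [0.4853, -0.0882, 0.1364]
tool_rot: [0.974, 0.225, -0.0, -0.0]
ft_force: [0.3, 0.2, 0.5]
grip_width: 0.0867
grip_force: 0.0
```

```bash
python3 - <<'E'
from h import *
o,p,p2=wrist('w4.png');print(o['time'],o['position'],o['tool_rot'],o['grip_width'])
for q in('spacer_mid','test_ring_mid','mark'):
    print(q,[(np.round(d['at'],4),round(d['score'],2)) for d in robot.place_of(p,q)[:4]])
for d in robot.outline_of(p,'spacer_mid'): print(d['score'],cylfit(p2,d['region'],.025,.01,.034,[.473,.03]))
for d in robot.outline_of(p,'test_ring_mid'):
  c=circ(p2,d['region'],.018); print(c,cylfit(p2,d['region'],.029,0,.018,c[:2]))
E
```

```text
8.2667 [ 0.4853 -0.0882  0.1364] [ 0.9743  0.2251 -0.0003 -0.0003] 0.08673324212683964
spacer_mid [(array([0.4717, 0.0354, 0.0242]), 0.7)]
test_ring_mid [(array([ 0.5144, -0.155 ,  0.0092]), 0.68), (array([ 0.4224, -0.2012,  0.0047]), 0.63)]
mark [(array([ 0.5121, -0.141 ,  0.0179]), 0.58), (array([ 0.4387, -0.1972,  0.0138]), 0.58)]
0.8 (array([0.4724, 0.0311]), 1.0681858846158905)
[ 0.5142 -0.1537  0.0304] (array([ 0.5135, -0.1559]), 1.0569850300332984)
[ 0.4183 -0.1982  0.0284] (array([ 0.4093, -0.2055]), 2.1776068338888788)
```

View pics/w4.png

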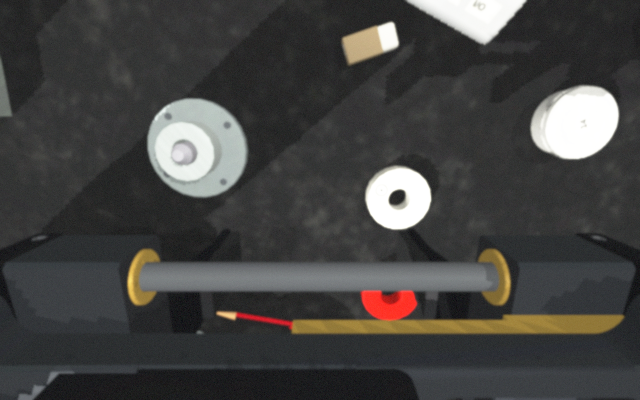

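The spacer sits on the post at (185,152), and the test ring is at (398,198). Next I go to the test ring.

Emit:
{"fn": "servo_tool", "kwargs": {
  "rows": [-1,-0.002,0.037,0,0,-1,-0.002,0.036,0.02,0,-1,0,0,0.04,0,-1,0,0,0,0,-1,0,0,0,0]
}}

```text
time: 8.98
position: [0.5128, -0.1527, 0.0743]
tool_rot: [0.974, 0.227, -0.003, -0.003]
ft_force: [0.1, 0.9, 0.0]
grip_width: 0.0875
grip_force: 0.0
```

```bash
python3 - <<'E'
from h import *
o,p,p2=wrist()
print(o['position'])
for d in robot.outline_of(p,'test_ring_mid')[:2]:
  c=circ(p2,d['region'],.018); s=cylfit(p2,d['region'],.029,0,.018,c[:2]);print(c,s,delta(o,[*s[0],.005]))
for d in robot.place_of(p,'mark'): print(d)
E
```

```text
[ 0.5128 -0.1527  0.0743]
[ 0.4327 -0.1923  0.0272] (array([ 0.4356, -0.1895]), 2.6022630807698826) [-0.0852 -0.0007  0.0696]
[ 0.515  -0.1553  0.0297] (array([ 0.5137, -0.1565]), 1.0875573547789752) [-0.0006  0.0042  0.0692]
{'at': [0.4392, -0.2017, 0.0142], 'score': 0.96}
{'at': [0.5139, -0.1386, 0.019], 'score': 0.76}
```

Emit:
{"fn": "servo_tool", "kwargs": {
  "rows": [-1,0,0.003,0.03,0,-1,0,0,0.03,0,-1,0,0,0.01,0,-1,0,0,0,0,-1,0,0,0,0]
}}

```text
time: 9.55
position: [0.5166, -0.1567, 0.0079]
tool_rot: [0.974, 0.227, 0.001, 0.0]
ft_force: [0.4, 0.0, 0.3]
grip_width: 0.0869
grip_force: 0.0
```

Emit:
{"fn": "servo_tool", "kwargs": {
  "rows": [1,0,0,0,0,1,0,0,0,0,1,0,0,0,0,1,0,0,0,0,1,0,0,0,0]
}}

```text
time: 9.97
position: [0.5164, -0.1571, 0.0072]
tool_rot: [0.974, 0.227, 0.0, 0.0]
ft_force: [-0.4, -0.1, -0.3]
grip_width: 0.0616
grip_force: 0.0
```

Emit:
{"fn": "servo_tool", "kwargs": {
  "rows": [1,0,0,0,0,1,0,0,0,0,1,0,0,0,0]
}}

```text
time: 10.22
position: [0.5162, -0.157, 0.007]
tool_rot: [0.974, 0.227, 0.0, 0.0]
ft_force: [-0.1, -0.4, 5.5]
grip_width: 0.0572
grip_force: 20.0
```

Emit:
{"fn": "servo_tool", "kwargs": {
  "rows": [1,0,0,-0.015,0,1,0,0,-0.035,0,1,0,0,-0.04,0,1,0.009,-0.035,0,0,1,0.009,-0.035,0,0]
}}

```text
time: 10.63
position: [0.5042, -0.0881, 0.0988]
tool_rot: [0.974, 0.225, 0.003, 0.002]
ft_force: [-0.3, 1.1, -1.0]
grip_width: 0.0577
grip_force: 20.0
```

Emit:
{"fn": "servo_tool", "kwargs": {
  "rows": [1,0.009,-0.035,0,0,1,0,0,0,0,1,0,0,0,0]
}}

```text
time: 10.88
position: [0.4927, -0.0489, 0.0963]
tool_rot: [0.974, 0.229, -0.001, -0.0]
ft_force: [0.0, -0.3, -0.7]
grip_width: 0.0568
grip_force: 20.0
```

```bash
python3 - <<'E'
from h import *
o,p,p2=wrist('w5.png')
print(o['position'],o['grip_width'],o['ft_force'],delta(o,[.4745,.032,.075]))
for d in robot.outline_of(p,'stand'): print(cylfit(p2,d['region'],.045,0,.01,[.475,.03]))
for q in('spacer_mid','test_ring_mid','mark'):
    print(q,[(np.round(d['at'],4),round(d['score'],2)) for d in robot.place_of(p,q)[:4]])
E
```

```text
[ 0.4927 -0.0489  0.0963] 0.05678075725928746 [ 0.0272 -0.327  -0.6542] [ 0.0198 -0.0805  0.0214]
(array([0.4724, 0.03  ]), 1.0512457536715614)
(array([ 0.4652, -0.062 ]), 1.6233669853200348)
spacer_mid [(array([0.4743, 0.0335, 0.0216]), 0.84), (array([ 0.4916, -0.0499,  0.0984]), 0.24)]
test_ring_mid [(array([ 0.4914, -0.0508,  0.1   ]), 0.72)]
mark [(array([ 0.4898, -0.0305,  0.1067]), 0.86)]
```

View pics/w5.png

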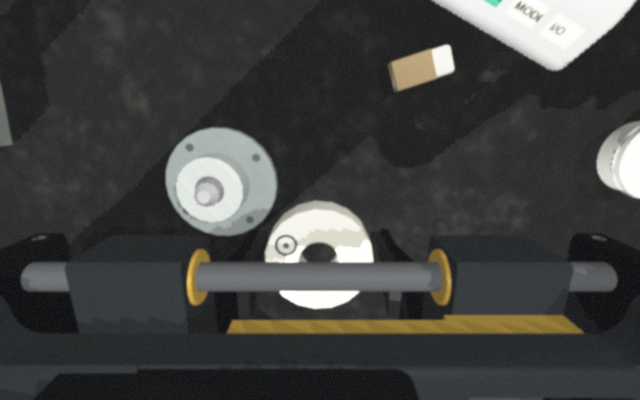

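The test ring is held with its mark up at (286,244), and the spacer on the post is at (208,190). I'll align over the post.

Emit:
{"fn": "servo_tool", "kwargs": {
  "rows": [1,0.01,-0.04,0,0,1,0.01,-0.0405,0,0,1,0,0,0.02,0,1,0,0,0,0,1,0,0,0,0]
}}

```text
time: 11.55
position: [0.4763, 0.0296, 0.076]
tool_rot: [0.974, 0.227, -0.001, -0.0]
ft_force: [0.5, 0.3, -0.7]
grip_width: 0.0572
grip_force: 20.0
```

```bash
python3 - <<'E'
from h import *
o=robot.get_obs();print(o['position'],delta(o,[.4745,.032,.041]))
E
```

```text
[0.4763 0.0296 0.076 ] [-0.0006 -0.0029  0.035 ]
```

Emit:
{"fn": "servo_tool", "kwargs": {
  "rows": [1,-0.0005,-0.0025,0.01,0,1,0,0,0.008,0,1,0,0,0.006,0,1,0,0,0,0]
}}

```text
time: 11.88
position: [0.4747, 0.0311, 0.0517]
tool_rot: [0.974, 0.226, -0.001, -0.0]
ft_force: [-0.1, -0.5, -0.3]
grip_width: 0.0571
grip_force: 20.0
```

Emit:
{"fn": "servo_tool", "kwargs": {
  "rows": [1,0,0,0.004,0,1,0,0,0.004,0,1,0,0,0,0]
}}

```text
time: 12.13
position: [0.4746, 0.0319, 0.0441]
tool_rot: [0.974, 0.227, -0.0, -0.0]
ft_force: [-0.1, -0.7, -0.4]
grip_width: 0.0573
grip_force: 20.0
```

Emit:
{"fn": "servo_tool", "kwargs": {
  "rows": [1,0,0,0.002,0,1,0,0,0.001,0,1,0,0,0,0]
}}

```text
time: 12.38
position: [0.4747, 0.0322, 0.0415]
tool_rot: [0.974, 0.227, -0.0, -0.0]
ft_force: [-0.1, -0.2, -0.4]
grip_width: 0.057
grip_force: 20.0
```

Emit:
{"fn": "servo_tool", "kwargs": {
  "rows": [1,0,0,0.001,0,1,0,0,0,0]
}}

```text
time: 12.55
position: [0.4748, 0.0322, 0.041]
tool_rot: [0.974, 0.227, 0.0, 0.0]
ft_force: [0.6, 0.2, 1.5]
grip_width: 0.0574
grip_force: 20.0
```

Emit:
{"fn": "servo_tool", "kwargs": {
  "rows": [0.1,0,0,0,0,-1,0,0,0,0,-1,0,0,0,0,-1,0,0,0,0,-1,0,0,0,0]
}}

```text
time: 12.97
position: [0.4747, 0.0322, 0.0404]
tool_rot: [0.974, 0.227, -0.0, -0.0]
ft_force: [-0.1, 0.5, -0.1]
grip_width: 0.0764
grip_force: 0.0
```

Emit:
{"fn": "servo_tool", "kwargs": {
  "rows": [-1,0,0,0,0,-1,0,0,-0.03,0,-1,0,0,-0.04,0,-1,0,0,-0.04,0,-1,0,0,-0.04,0]
}}

```text
time: 13.38
position: [0.4739, 0.0323, 0.1918]
tool_rot: [0.974, 0.227, -0.001, -0.0]
ft_force: [0.6, -0.5, 0.2]
grip_width: 0.0868
grip_force: 0.0
```

Emit:
{"fn": "servo_tool", "kwargs": {
  "rows": [-1,0,-0.033,-0.03,0,-1,0,-0.033,0,0,-1,0,-0.033,0,0,-1,0,0,0,0,-1,0,0,0,0]
}}

```text
time: 13.8
position: [0.4307, 0.1201, 0.2187]
tool_rot: [0.974, 0.229, -0.0, 0.0]
ft_force: [0.3, -0.2, 0.3]
grip_width: 0.0867
grip_force: 0.0
```

```bash
python3 - <<'E'
from h import *
o,p,p2=wrist('w6.png');print(o['time'],o['position'],o['tool_rot'],o['grip_width'])
for q in('spacer_mid','test_ring_mid','mark','holder','gauge_mid','stand','vial'):
    print(q,[(np.round(d['at'],4),round(d['score'],2)) for d in robot.place_of(p,q)[:4]])
for d in robot.outline_of(p,'test_ring_mid'): print(d['score'],cylfit(p2,d['region'],.029,.034,.052,[.473,.03]))
for d in robot.outline_of(p,'holder')[:1]:
  c=max(cv2.findContours(d['region'].astype(np.uint8),0,2)[0],key=cv2.contourArea);print('holder rect',cv2.minAreaRect(c),cv2.approxPolyDP(c,4,True).reshape(-1,2).tolist())
for d in robot.outline_of(p,'gauge_mid')[:1]:
  c=max(cv2.findContours(d['region'].astype(np.uint8),0,2)[0],key=cv2.contourArea);print('gauge',cv2.approxPolyDP(c,3,True).reshape(-1,2).tolist())
E
```

```text
13.8 [0.4307 0.1201 0.2187] [ 0.9735  0.2286 -0.0001  0.0001] 0.08672700111887871
spacer_mid []
test_ring_mid [(array([0.4732, 0.0309, 0.044 ]), 0.96), (array([ 0.4438,  0.2421, -0.0015]), 0.69)]
mark [(array([0.4725, 0.0474, 0.0522]), 0.59)]
holder [(array([ 0.4426,  0.2369, -0.002 ]), 0.62)]
gauge_mid [(array([0.4388, 0.2374, 0.0867]), 0.93)]
stand [(array([0.4717, 0.0313, 0.0003]), 0.71)]
vial []
0.79 (array([0.4723, 0.0323]), 1.0663328949180622)
holder rect ((225.0, 122.5), (67.0, 70.0), 90.0) [[190, 90], [192, 107], [236, 114], [231, 139], [209, 146], [193, 144], [194, 151], [247, 156], [260, 150], [258, 94]]
gauge [[178, 108], [177, 139], [209, 145], [232, 137], [235, 114], [210, 107]]
```

View pics/w6.png

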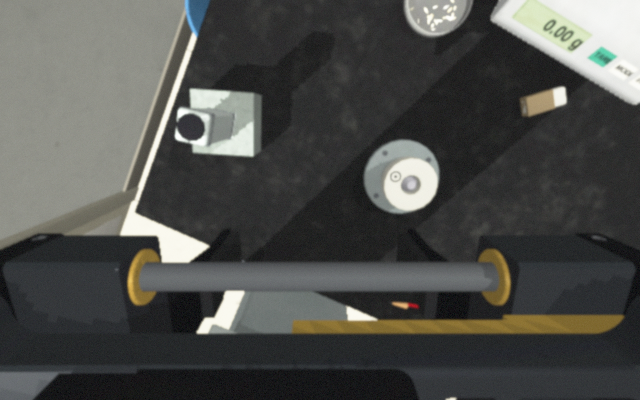

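The placed test ring lies on the post at (411,185) with its mark at (396,177). The gauge's cap is at (190,127), above the holder at (225,122).

```bash
python3 - <<'E'
from h import *
o,p,p2=wrist()
print(o['position'])
X=Ro.from_quat(o['tool_rot']).as_matrix()
print('tool yaw',np.degrees(np.arctan2(X[1,0],X[0,0])))
def edge(a,b,z):
  A,B=ray(p2,*a,z),ray(p2,*b,z);d=B-A;print(A[:2],B[:2],np.hypot(*d[:2]),np.degrees(np.arctan2(d[1],d[0])));return A
H=[[190,90],[258,94],[260,150],[194,154]]
G=[[178,108],[210,107],[209,145],[177,139]]
for L,z in((H,.045),(G,.129)):
  for i in range(4): edge(L[i],L[(i+1)%4],z)
print('mark',ray(p2,396,177,.052),'ring',ray(p2,411,185,.052))
g=p['pixels'][80:170,165:275]
cv2.imwrite('pics/gz.png',cv2.cvtColor(cv2.resize(g,None,fx=6,fy=6,interpolation=cv2.INTER_CUBIC),cv2.COLOR_RGB2BGR))
E
```

```text
[0.432  0.1187 0.2184]
tool yaw 26.18452906259129
[0.459  0.2767] [0.4857 0.2139] 0.06829139980368713 -67.0001846296017
[0.4857 0.2139] [0.435  0.1897] 0.05620670233458813 -154.56788929256038
[0.435  0.1897] [0.4002 0.2508] 0.0702826047865765 119.65131159654054
[0.4002 0.2508] [0.459  0.2767] 0.06430274083285015 23.77254915931949
[0.4523 0.249 ] [0.4638 0.2273] 0.024530847398631213 -62.077211069659995
[0.4638 0.2273] [0.4365 0.2177] 0.02894615329244072 -160.5809706395094
[0.4365 0.2177] [0.4298 0.2419] 0.02508876811056287 105.50794912373259
[0.4298 0.2419] [0.4523 0.249 ] 0.023619938250376653 17.552870818273906
mark [0.4737 0.0486 0.052 ] ring [0.4732 0.0299 0.052 ]
```

View pics/gz.png

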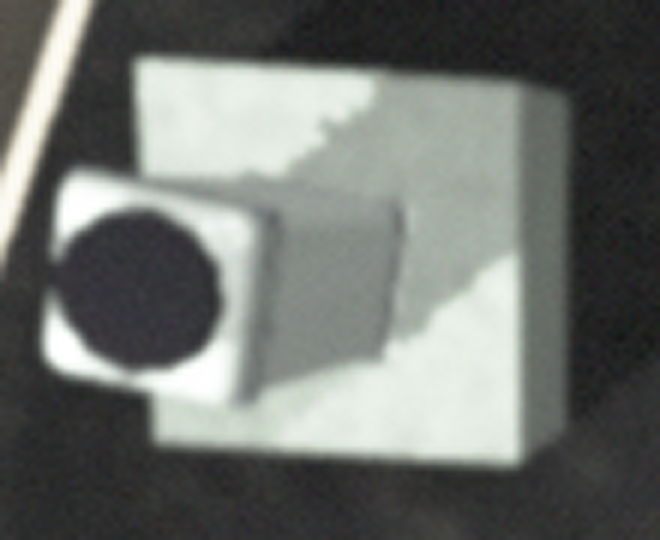

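The crop shows the cap-end corners near (65,170), (270,210), (245,405) and (45,365). The holder's top corners are near (135,58), (520,80), (520,465) and (155,445).

```bash
python3 - <<'E'
from h import *
o,p,p2=wrist()
for L,z in(([(135,58),(520,80),(520,465),(155,445)],.045),([(65,170),(270,210),(245,405),(45,365)],.129),):
  P=np.array([ray(p2,u/6+165,v/6+80,z)[:2] for u,v in L])
  d=np.roll(P,-1,0)-P;print('c',P.mean(0),np.hypot(*d.T),np.degrees(np.arctan2(d[:,1],d[:,0]))%90)
m=P.mean(0)
print('cap',ray(p2,138/6+165,288/6+80,.1325))
for d in robot.place_of(p,'mark'): print(d)
print(o['position'],delta(o,[*m,.218]))
E
```

```text
c [0.4409 0.2369] [0.0644 0.0649 0.0644 0.0649] [23.1067 22.991  23.0755 23.016 ]
c [0.4424 0.235 ] [0.0261 0.0254 0.0262 0.0252] [15.3608 13.582  14.784  13.4251]
cap [0.4422 0.2359 0.1325]
{'at': [0.4698, 0.0494, 0.0545], 'score': 0.84}
[0.432  0.1188 0.2185] [ 0.0606 -0.0997  0.0005]
```

Emit:
{"fn": "servo_tool", "kwargs": {
  "rows": [-1,0,0,0,6,-1,0,0,0,5.9,-1,0.013,-0.037,0,0,-1,0.013,-0.037,0,0,-1,0.0125,-0.0364,0,0]
}}

```text
time: 14.92
position: [0.4423, 0.2364, 0.2187]
tool_rot: [0.992, 0.124, 0.0, -0.0]
ft_force: [1.3, 0.7, -0.2]
grip_width: 0.0872
grip_force: 0.0
```

Emit:
{"fn": "servo_tool", "kwargs": {
  "rows": [-1,0,0,0,0,-1,0,0,0.03,0,-1,0,0,0,0,-1,0,0,0,0]
}}

```text
time: 15.25
position: [0.4402, 0.235, 0.1875]
tool_rot: [0.992, 0.125, -0.002, 0.0]
ft_force: [-0.2, -0.3, 0.2]
grip_width: 0.0874
grip_force: 0.0
```

```bash
python3 - <<'E'
from h import *
for i in range(2):
  o,p,p2=wrist('w7.png');print(o['position'],o['tool_rot'],delta(o,[.4422,.2355,.072]))
R=Ro.from_quat(o['tool_rot']).as_matrix();print(np.degrees(np.arctan2(R[1,0],R[0,0])))
E
```

```text
[0.4402 0.235  0.1875] [ 0.9922  0.1249 -0.0024  0.0004] [ 0.0026 -0.      0.1155]
[0.4414 0.2351 0.1885] [ 0.9922  0.1246 -0.0009  0.0002] [ 0.0011 -0.0002  0.1165]
14.313125093709756
```

Emit:
{"fn": "servo_tool", "kwargs": {
  "rows": [-1,0.001,0,0.03,0,-1,0,0,0.03,0,-1,0,0,0.03,0,-1,0,0,0.026,0,-1,0,0,0,0]
}}

```text
time: 15.77
position: [0.4408, 0.2344, 0.0697]
tool_rot: [0.992, 0.124, -0.004, 0.001]
ft_force: [-0.3, 0.2, 0.3]
grip_width: 0.0867
grip_force: 0.0
```

Emit:
{"fn": "servo_tool", "kwargs": {
  "rows": [1,0,0,0,0,1,0,0,0,0,1,0,0,0,0,1,0,0,0,0,1,0,0,0,0],
  "newtons": 35
}}

```text
time: 16.18
position: [0.4438, 0.2361, 0.0741]
tool_rot: [0.992, 0.125, 0.002, -0.0]
ft_force: [-0.0, -0.4, 0.8]
grip_width: 0.0618
grip_force: 0.0
```

Emit:
{"fn": "servo_tool", "kwargs": {
  "rows": [1,0,0,0,0,1,0,0,0,0,1,0,0,0,0,1,0,0,0,0,1,0,0,0,0]
}}

```text
time: 16.6
position: [0.4427, 0.2358, 0.0725]
tool_rot: [0.992, 0.125, -0.0, -0.0]
ft_force: [-0.0, 1.5, 0.6]
grip_width: 0.0283
grip_force: 0.5
```

Emit:
{"fn": "servo_tool", "kwargs": {
  "rows": [1,0,0,0,0,1,0,0,0,0,1,0,0,0,0]
}}

```text
time: 16.85
position: [0.4427, 0.2359, 0.0725]
tool_rot: [0.992, 0.125, -0.0, -0.0]
ft_force: [-0.2, 0.4, 0.7]
grip_width: 0.0258
grip_force: 35.0
```

Emit:
{"fn": "servo_tool", "kwargs": {
  "rows": [1,0,0,-0.01,0,1,0,0,-0.03,0,1,0,0,-0.04,0,1,0,0,-0.01,0,1,0,0.04,0,0]
}}

```text
time: 17.27
position: [0.454, 0.2018, 0.1667]
tool_rot: [0.992, 0.128, 0.004, -0.002]
ft_force: [0.8, -0.5, -1.5]
grip_width: 0.0259
grip_force: 35.0
```

Emit:
{"fn": "servo_tool", "kwargs": {
  "rows": [1,0,0.04,0,0,1,0,0.03,0,0,1,0,0,0,0,1,0,0,0,0,1,0,0,0,0]
}}

```text
time: 17.68
position: [0.4696, 0.1292, 0.1628]
tool_rot: [0.992, 0.124, -0.0, -0.0]
ft_force: [-0.2, -0.2, -0.2]
grip_width: 0.0258
grip_force: 35.0
```

```bash
python3 - <<'E'
from h import *
o,p,p2=wrist('w8.png');print(o['position'],o['tool_rot'],o['ft_force'],o['grip_width'])
for q in('test_ring_mid','mark','gauge_mid','tip'):
    print(q,[(np.round(d['at'],4),round(d['score'],2)) for d in robot.place_of(p,q)[:3]])
for d in robot.outline_of(p,'test_ring_mid')[:2]: print(d['score'],cylfit(p2,d['region'],.029,.034,.052,[.473,.03]))
s=robot.camera('scene');save(s,'s2.png')
for q in('mark','tip','gauge_mid','test_ring_mid'):
    print(q,[(np.round(d['at'],4),round(d['score'],2)) for d in robot.place_of(s,q)[:3]])
E
```

```text
[0.4696 0.1292 0.1628] [ 0.9922  0.1243 -0.0003 -0.0002] [-0.2264 -0.2207 -0.1982] 0.025843665893340126
test_ring_mid [(array([0.4751, 0.0299, 0.0442]), 0.74)]
mark [(array([0.4732, 0.0471, 0.0489]), 0.79)]
gauge_mid [(array([0.4667, 0.1305, 0.1806]), 0.8)]
tip [(array([ 0.62  , -0.0714,  0.0012]), 0.39)]
0.63 (array([0.4765, 0.0339]), 1.328824189507643)
mark [(array([ 0.3252, -0.2644,  0.0178]), 0.9), (array([ 0.3533, -0.3755,  0.0205]), 0.87), (array([ 0.4427, -0.2021,  0.0198]), 0.63)]
tip []
gauge_mid []
test_ring_mid [(array([ 0.4201, -0.2039,  0.0067]), 0.88), (array([ 0.3439, -0.27  ,  0.0065]), 0.79), (array([ 0.3703, -0.3737,  0.0057]), 0.65)]
```

View pics/w8.png

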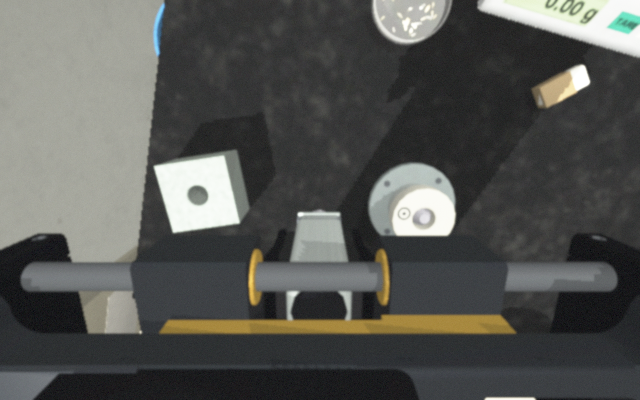

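The gauge is held upright and clear of the holder. The mark is at (404,213) and the post top at (424,217).

```bash
python3 - <<'E'
from h import *
o,p,p2=wrist();m=ray(p2,404,213.5,.052)
print(m,ray(p2,424,217,.05),o['position'],delta(o,[.473,.0493,.12]))
E
```

```text
[0.4735 0.0511 0.052 ] [0.4744 0.0316 0.05  ] [0.4699 0.1294 0.1625] [-0.0169  0.0784  0.0425]
```

Emit:
{"fn": "servo_tool", "kwargs": {
  "rows": [1,-0.0085,0.039,0,0,1,-0.008,0.039,0,0,1,0,0,0.02,0,1,0,0,0.018,0,1,0,0,0,0]
}}

```text
time: 18.7
position: [0.4714, 0.0488, 0.1224]
tool_rot: [0.992, 0.124, -0.003, -0.001]
ft_force: [-0.7, 1.1, -0.9]
grip_width: 0.0258
grip_force: 35.0
```

Emit:
{"fn": "servo_tool", "kwargs": {
  "rows": [1,0,0,0,0,1,0,0,0,0]
}}

```text
time: 18.87
position: [0.4737, 0.0498, 0.1251]
tool_rot: [0.992, 0.125, 0.0, 0.0]
ft_force: [-0.4, -0.6, -1.9]
grip_width: 0.0263
grip_force: 35.0
```

```bash
python3 - <<'E'
from h import *
o=robot.get_obs();print(o['position'],o['tool_rot'],o['ft_force'],delta(o,[.473,.0497,.1115]))
s=robot.camera('scene')
for q in('mark','tip','gauge_mid','test_ring_mid'):
    print(q,[(np.round(d['at'],4),round(d['score'],2)) for d in robot.place_of(s,q)[:2]])
u,v=proj(s,[.473,.05,.06])[0].astype(int);print(u,v)
g=s['pixels'][v-45:v+30,u-50:u+50]
cv2.imwrite('pics/s3.png',cv2.cvtColor(cv2.resize(g,None,fx=7,fy=7,interpolation=cv2.INTER_CUBIC),cv2.COLOR_RGB2BGR))
E
```

```text
[0.4737 0.0498 0.1251] [0.9922 0.125  0.0003 0.0001] [-0.3546 -0.6437 -1.8595] [-0.0007 -0.0001  0.0136]
mark [(array([ 0.4432, -0.2   ,  0.0203]), 0.93), (array([ 0.3223, -0.2688,  0.0205]), 0.86)]
tip []
gauge_mid []
test_ring_mid [(array([ 0.3693, -0.3741,  0.0081]), 0.72), (array([ 0.42  , -0.201 ,  0.0064]), 0.6)]
296 220
```

View pics/s3.png

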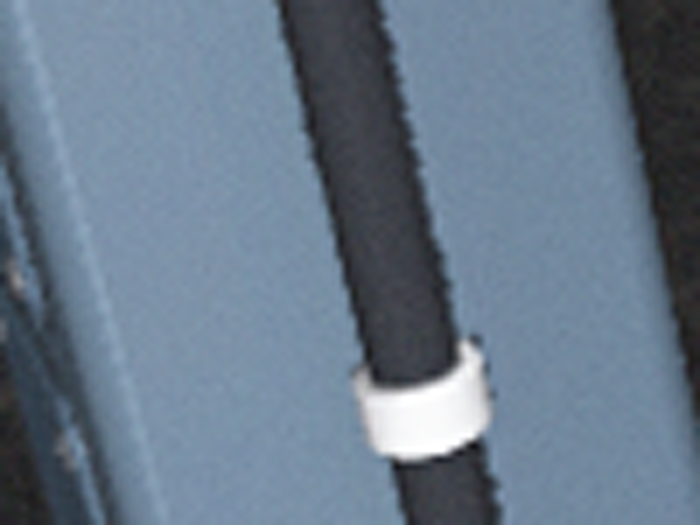

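The arm hides the tip in that view, so I'll descend on the numbers and watch the force.

Emit:
{"fn": "servo_tool", "kwargs": {
  "rows": [1,-0.0005,0,0.006,0,1,0,0,0.004,0,1,0,0,0,0,1,0,0,0,0]
}}

```text
time: 19.45
position: [0.4725, 0.0495, 0.1141]
tool_rot: [0.992, 0.125, -0.001, -0.0]
ft_force: [0.6, 0.0, -1.3]
grip_width: 0.0258
grip_force: 35.0
```

Emit:
{"fn": "servo_tool", "kwargs": {
  "rows": [1,0,0,0.002,0,1,0,0,0.001,0,1,0,0,0,0,1,0,0,0,0]
}}

```text
time: 19.78
position: [0.4729, 0.0494, 0.1116]
tool_rot: [0.992, 0.125, 0.0, 0.0]
ft_force: [0.2, 0.3, -0.9]
grip_width: 0.0255
grip_force: 35.0
```

Emit:
{"fn": "servo_tool", "kwargs": {
  "rows": [1,0,0,0.001,0,1,0,0,0,0,1,0,0,0,0,1,0,0,0,0]
}}

```text
time: 20.12
position: [0.473, 0.0494, 0.1107]
tool_rot: [0.992, 0.125, 0.0, 0.0]
ft_force: [0.2, -0.8, -1.0]
grip_width: 0.0257
grip_force: 35.0
```

Emit:
{"fn": "servo_tool", "kwargs": {
  "rows": [1,0,0,0.001,0,1,0,0,0,0,1,0,0,0,0,1,0,0,0,0]
}}

```text
time: 20.45
position: [0.473, 0.0494, 0.1096]
tool_rot: [0.992, 0.125, 0.0, 0.0]
ft_force: [-0.1, -0.3, 0.4]
grip_width: 0.0257
grip_force: 35.0
```

Emit:
{"fn": "servo_tool", "kwargs": {
  "rows": [1,0,0,0.001,0,1,0,0,0,0,1,0,0,0,0,1,0,0,0,0]
}}

```text
time: 20.78
position: [0.473, 0.0494, 0.1086]
tool_rot: [0.992, 0.125, 0.0, 0.0]
ft_force: [-0.4, -0.5, 2.0]
grip_width: 0.0259
grip_force: 35.0
```

Emit:
{"fn": "servo_tool", "kwargs": {
  "rows": [1,0,0,0.001,0,1,0,0,0,0,1,0,0,0,0,1,0,0,0,0]
}}

```text
time: 21.12
position: [0.4729, 0.0494, 0.1076]
tool_rot: [0.992, 0.125, 0.0, 0.0]
ft_force: [-0.4, -0.1, 2.0]
grip_width: 0.0255
grip_force: 35.0
```

```bash
python3 - <<'E'
from h import *
F=[]
for i in range(10): o,p,p2=wrist();F.append(o['ft_force'])
print(np.mean(F,0),o['position'],o['tool_rot'],o['grip_force'])
save(p,'w9.png')
for q in('test_ring_mid','mark','gauge_mid','tip','stand'):
    print(q,[(np.round(d['at'],4),round(d['score'],2)) for d in robot.place_of(p,q)[:2]])
E
```

```text
[-0.0355  0.1124  1.8824] [0.4729 0.0494 0.1076] [0.9922 0.1247 0.0001 0.    ] 35.00007405644283
test_ring_mid [(array([ 0.4246, -0.202 ,  0.0077]), 0.64), (array([0.472 , 0.0318, 0.0427]), 0.6)]
mark [(array([0.4706, 0.0492, 0.0534]), 0.96)]
gauge_mid [(array([0.4718, 0.0505, 0.124 ]), 0.78)]
tip []
stand [(array([ 0.4731,  0.0308, -0.0007]), 0.88)]
```

View pics/w9.png

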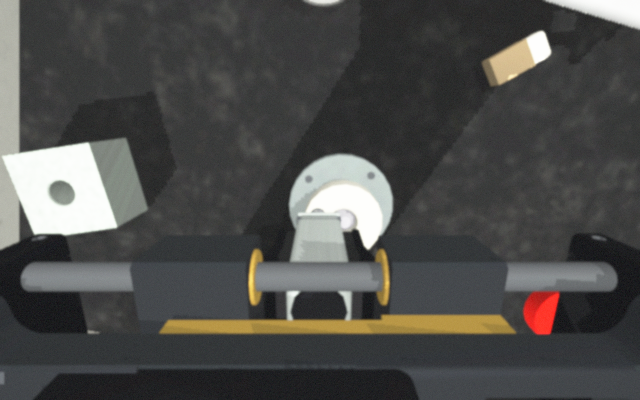

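The ring lies flat on the post, and the gauge presses at its mark: the mark's far edge shows at about (318,211), just past the gauge. I'll check that against the projection.

```bash
python3 - <<'E'
from h import *
o,p,p2=wrist();t=o['position']
print(proj(p2,[[t[0],t[1],.052],[t[0]+.0058,t[1]+.0015,.052],[.4727,.0305,.05]]))
g=p['pixels'][190:235,280:380]
cv2.imwrite('pics/z9.png',cv2.cvtColor(cv2.resize(g,None,fx=8,fy=8,interpolation=cv2.INTER_CUBIC),cv2.COLOR_RGB2BGR))
E
```

```text
[[319.3953 216.0932]
 [319.3795 208.1854]
 [344.263  221.5659]]
```

View pics/z9.png

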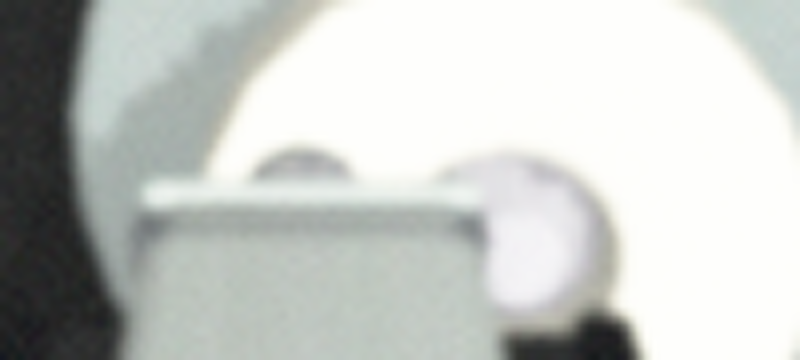

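The arc's edge at (318,208.5) agrees with the predicted (319,208), about 1 mm off. The push is about 3.5 N, so I'm handing in.

```bash
python3 -c "
from rig import robot
print(robot.hand_in())"
```

```text
the job is handed in; nothing more can be done
None
```

The job is handed in, with no verdict returned: both rings are on the post and let go, and the gauge is held upright about 1 mm from the mark's centre, pressing with about 3.5 N (roughly half-way in).

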